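# Hang the slotted grinder tool rest on the rotary rack

### The arm

A 6-joint arm with a two-finger parallel gripper is mounted at the origin on the work surface. World frame = base frame: x ahead of the robot, y to its left, z up, the work surface at z = 0. Lengths are in mm, angles in rad, forces in N, time in s.
With the tool pointing down it reaches from about 400 to 925 mm from the base axis. Payload 12.5 kg.
Tool frame: the origin (TCP) lies on the centre line of the jaws, within the pads' length; the fingertips stand 19 mm ahead of it and the grasp point (between the pads) is the TCP; z points along the fingers, y is the line along which they close (so a half turn about z gives the same grasp; the last joint's range is limited). The gripper opens to 95 mm and grips with 3 to 60 N. Pads are 20 mm wide; open, the fingers measure 119 mm over their backs; the gripper's body (75 mm by 180 mm) begins 59 mm behind the grasp point.
Start: joints at [-1.392, 0.491, 1.559, -0, 1.092, -0.106], TCP at [175.626, -599.837, 195.461] pointing down, gripper open.
Joint ranges: [-3.1, 3.1], [-0.84, 2.19], [0.05, 2.79], [-1.13, 4.28], [0.06, 2.93], [-2.69, 2.69]. Speed limits (rad/s): [2.22, 2.22, 2.79, 3.14, 3.14, 3.14].

### API

Orientations are given as [roll, pitch, yaw] about the fixed x, y, z axes, in that order (R = Rz(yaw) Ry(pitch) Rx(roll)).
In Python, from cell import state, read_camera, job_done gives the robot as it stands.
- The arm moves only by the tool arm_command, never from a script. Its argument "deltas" is a list of rows, each an object of numbers: "dx", "dy", "dz": the shift along the world's x, y, z in m; "yaw": the turn about the world's z in degrees. In form: [{"dx": .., "dy": .., "dz": .., "yaw": ..}, ...]. A call has 1 to 20 rows; each row shifts and turns the commanded pose from where the row before left it; what a row does not reach is not made up. A row lasts 1/10 s, in which the tool goes at most 50 mm and 8.59 degrees, less where a joint would pass 70% of its speed; a pose out of reach is approached as far as the arm can. A call with a gripper value outside its range is refused whole. "gripper" is the finger opening in m, from 0 to 0.0951, set as the call begins (left out, the last holds). The fingers move at their own pace and stop on an object; the grip force is fixed at half the most. Time passes only in rows, so rows that do not move let the fingers close. It gives the time, the measured TCP pose, the force, the opening and the grip force at its end, in the units of the state.
- state(): the state, without advancing time (a new reading comes with each control period).
- read_camera(name): name is "scene" or "top" or "wrist"; returns a dict with "color" (400x640x3 uint8, red, green, blue), "range_z" (400x640 float32, mm along the optical axis (not along the pixel's ray), 0 where there is no reading), "fx", "fy", "cx", "cy" (pixels), "k1" (the pictures are not rectified: a ray, as slopes to the right and down, at radius r is drawn at 1 + k1 r^2 times it, then the intrinsics apply), "extrinsics" (4x4, takes a point from camera to world coordinates). Camera axes: x right, y up, looking along -z (the intrinsics and any distortion apply to the point x, -y, -z); pixel columns grow to the right and rows downward; lengths in mm; the calibration is good to about 2 mm. A picture is of the moment at which its call begins.
- job_done(): hands the job in; it is judged then, once.
The state is a dict: "t": time; "joints": joint angles; "qvel": joint speeds; "tau": joint torques, N m; "eef_pos": TCP position; "tcp_rot": TCP orientation; "ft_force": force on the tool from outside, world axes, zero at the start; "moment": the same for the moment, N m; "opening": opening from 0.0 (shut) to 1.0 (fully open); "grip_force": force on a finger pad.
Only numpy, scipy, OpenCV 4.12 (cv2) and the standard library are available. Lean on these libraries where they do the work, as an engineer would, in place of code of your own. Each camera call takes 0.05 s, during which the arm holds its last target. There are 200 camera calls.

### The job

Turn the rotary rack by its crank handle until the empty hook points the same way as the pointer bar on the rack's foot, and let go of it. Then lift the tall slotted tool rest out of the bin, stand it upright on the clear bench and let go, take it again across its two narrow edges, and hang it by its slot on the empty hook, so that it hangs straight and still with the hook still at the pointer. Leave the other things where they are.

Things in the scene. Friction and masses are not known exactly. Their poses are not given: they have to be found in the camera images.
- rack: Rotary rack: dark steel foot disc, 170 mm across, 12 thick, fixed to the bench; on a thin post a grey turning head 100 mm across, 120 to 190 mm above the bench. Origin: underside of the foot, on the vertical turning axis, z up. Its -x axis is where the pointer bar sticks out of the foot (aluminium, 12 mm wide, 10 high, end 125 mm from the axis), roughly towards the robot.
- turret (a joint): Angle of the turning head, rad, growing counter-clockwise seen from above; 0 or 2 pi when the empty hook points along the pointer bar. Starts between 0.7 and 5.58; stops at -3.6 and 9.9, so it may be turned either way. Friction (about 0.15 N m) keeps it where it is left.
- hook_seat (a point): EMPTY hook: middle of its rod's top, 69 mm from the turning axis, 154 mm above the bench; turns with the head; its -x axis points outwards. The rod is level, 8 mm thick, from 50 to 90 mm from the axis; its upturned tip, 82 to 90 mm from the axis, tops out 164 mm above the bench. Three like hooks at 90, 180 and 270 degrees carry tool rests that are fastened on.
- pin (a point): Crank handle for turning the head: upright round black plastic grip, 18 mm across, 42 mm high (193 to 235 mm above the bench) on the head's top, 36 mm from the turning axis on the side opposite the empty hook. It turns freely on its own pin, so a gripper that holds it can go round the axis without turning itself. The point is near the middle of its height, 212 mm above the bench.
- bin: Grey parts bin fixed to the bench, 128 (x) by 232 (y) by 114 mm high; three bays along y, centres at y = -76, 0, 76 mm, each 72 mm wide in y, 120 long in x; floor raised 14 mm. The 4 mm walls beside the bays (planes of constant y) reach 114 mm above the bench, those at the x ends 44 mm. Origin: centre of its underside, z up.
- rest_mid (a point): Tool rest to hang: steel upside-down T, 0.3 to 0.52 kg. Table 50 (x) by 54 (y) by 8 mm at the bottom; on it a stem plate 8 mm thick in x, 54 wide in y, up to 105 mm above the underside. Point: its centre, 52.5 mm above the underside. Starts upright in any bay, narrow edges about 9 mm from the bay walls: no room for fingers there, so first take it through the 8 mm thickness.
- rest_slot (a point): Same tool rest: middle of the upper edge of its slot, 81 mm above the underside; same axes. The slot is a window through the stem along x, 22 mm wide in y, from 49 to 81 mm above the underside; above it is a solid bar 24 mm high. Hung, the bar's underside lies on the hook's rod, which runs along x (either way round).
- short_mid (a point): A similar, smaller tool rest, only 80 mm tall with a 30 mm wide stem without slot, in another bay. Point: its centre, 40 mm up. Leave alone.
- collar: Steel shaft collar, 48 mm across, 30 mm high, lying in the third bay; origin at its underside. Leave alone.
- tape: Roll of paper tape, 96 mm across, 25 mm high, lying on the robot's left; origin at its underside. Leave alone. The bench 0.43 m straight ahead of the robot, between bin and rack, is always clear for 50 mm around.
- driver: Screwdriver with orange handle lying in front on the robot's right. Leave alone.

How it is judged:
By the outcome, as a careful person would: the job done as asked, in the order asked, and still so for the second after the job is handed in, with the robot touching nothing.
It also fails if it takes over 72 s, if anything falls off the work surface, if the arm or the gripper's body presses on something with over 40 N, if the wrist force passes 120 N, or if a joint passes its speed limit or range.

## Working session

There is one attempt and no reset: what is moved stays moved. The work goes in short steps, Python scripts to look and compute and a tool call to move; the robot and the scene stay as the last step left them, time stands still between calls to the robot, and variables do not carry over. Pictures are saved under pics/ and viewed, at most 12 in all, crops included, and the job is handed in when it is done.

Besides the shell and the picture viewer there is one more tool, called after "Emit:" as name(argument=value, ...) on one line, values as JSON. arm_command: Moves the arm, as the interface text tells. Its arguments: {"type":"object","properties":{"deltas":{"type":"array"},"gripper":{"type":"number"}},"required":["deltas"]}

```bash
mkdir -p pics
cat > h.py <<'E'
import numpy as np, cv2
from cell import state, read_camera
def grab(n):
    c=read_camera(n); return c
def world(c,us,vs,z=None,rng=None):
    """pixels -> world; via plane z or depth"""
    us=np.atleast_1d(us).astype(float); vs=np.atleast_1d(vs).astype(float)
    xd=(us-c['cx'])/c['fx']; yd=(vs-c['cy'])/c['fy']
    x,y=xd.copy(),yd.copy()
    for _ in range(20):
        f=1+c['k1']*(x*x+y*y); x,y=xd/f,yd/f
    d=np.stack([x,-y,-np.ones_like(x)],1); E=np.array(c['extrinsics'])
    D=d@E[:3,:3].T; o=E[:3,3]
    if z is not None: s=(z-o[2])/D[:,2]
    else: s=c['range_z'][vs.astype(int),us.astype(int)] if rng is None else rng
    return o+D*np.asarray(s)[:,None]
def cloud(c):
    v,u=np.mgrid[0:400,0:640]; P=world(c,u.ravel(),v.ravel()).reshape(400,640,3)
    P[c['range_z']<=0]=np.nan; return P
def save(c,n): cv2.imwrite('pics/'+n+'.png',c['color'][:,:,::-1])
E
python3 - <<'E'
from h import *
for n in ['scene','top']:
    c=grab(n); save(c,n); np.save(n+'.npy',c,allow_pickle=True); print(n,c['fx'],c['k1'],np.round(c['extrinsics'],3).tolist())
a=cv2.imread('pics/scene.png');b=cv2.imread('pics/top.png')
E
```

```text
scene 459.4616089056449 -0.046828626773809716 [[0.546, -0.725, 0.42, 1027.529], [0.838, 0.473, -0.272, -382.376], [-0.002, 0.5, 0.866, 1179.604], [0.0, 0.0, 0.0, 1.0]]
top 515.3406966620975 -0.09439739786177966 [[0.021, 0.987, -0.162, 269.534], [-1.0, 0.018, -0.019, -78.896], [-0.016, 0.162, 0.987, 1680.972], [0.0, 0.0, 0.0, 1.0]]
```

View pics/scene.png

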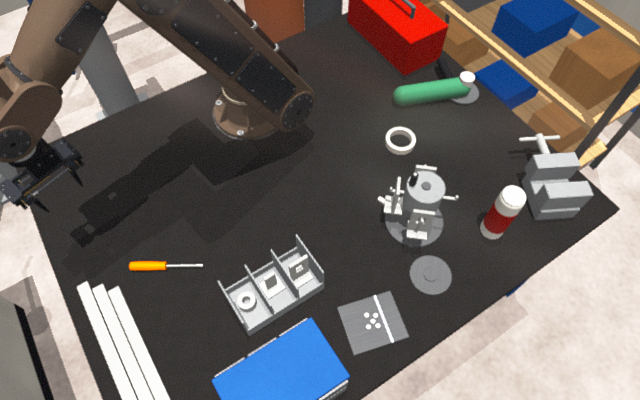

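View pics/top.png

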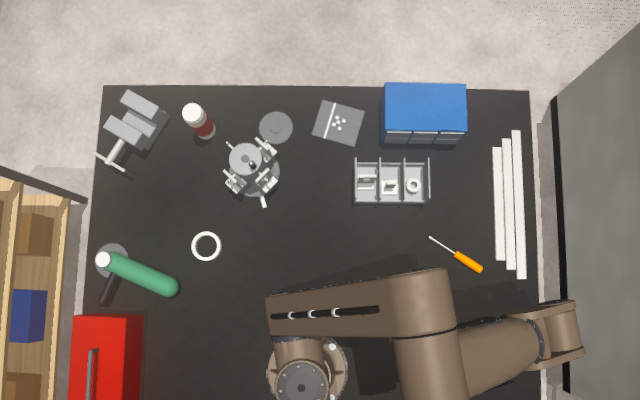

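The overview shows the rack near top-view px (250,165), with its pointer at (264,200), and the bin near (392,182). I'll zoom in on both and pull out measurements.

Run:
```python
from h import *
t=np.load('top.npy',allow_pickle=True).item(); s=np.load('scene.npy',allow_pickle=True).item()
def crop(c,u,v,w,h): return cv2.resize(c['color'][v:v+h,u:u+w,::-1],(400,300),interpolation=cv2.INTER_CUBIC)
a=np.vstack([np.hstack([crop(t,205,125,100,75+15),crop(t,342,140,100,75)]),np.hstack([crop(s,365,145,120,90+15),crop(s,210,230,120,100)])])
cv2.imwrite('pics/z1.png',a)
P=cloud(t)
# heights: bin region & rack
for nm,(u0,u1,v0,v1) in dict(bin=(350,435,150,210),rack=(215,295,130,212)).items():
    Q=P[v0:v1,u0:u1].reshape(-1,3)
    for lo,hi in [(8,16),(20,60),(60,85),(85,100),(100,108),(108,122),(150,182),(182,200),(200,245)]:
        m=(Q[:,2]>lo)&(Q[:,2]<hi)
        if m.sum()>5: q=Q[m]; print(nm,lo,hi,m.sum(),np.round(q.mean(0)),np.round(np.percentile(q,2,axis=0)),np.round(np.percentile(q,98,axis=0)))
```

```text
bin 8 16 882 [ 612. -259.   13.] [ 540. -366.    8.] [ 692. -151.   16.]
bin 20 60 1036 [ 601. -264.   36.] [ 541. -367.   20.] [ 670. -141.   58.]
bin 60 85 177 [ 601. -284.   72.] [ 542. -368.   60.] [ 664. -157.   85.]
bin 85 100 137 [ 603. -270.   93.] [ 543. -368.   85.] [ 666. -142.  100.]
bin 100 108 84 [ 600. -236.  104.] [ 543. -369.  100.] [ 664. -140.  108.]
bin 108 122 266 [ 605. -250.  114.] [ 545. -371.  108.] [ 665. -141.  121.]
rack 8 16 564 [623. 167.  11.] [521.  79.   8.] [778. 289.  16.]
rack 20 60 16 [600. 161.  22.] [543. 120.  20.] [665. 208.  24.]
rack 60 85 355 [612. 175.  80.] [559. 112.  73.] [707. 263.  85.]
rack 85 100 90 [611. 176.  89.] [560. 112.  85.] [706. 255.  99.]
rack 100 108 23 [607. 160. 104.] [569. 121. 101.] [696. 243. 108.]
rack 108 122 37 [613. 150. 116.] [570. 121. 109.] [692. 217. 121.]
rack 150 182 359 [620. 174. 168.] [571. 123. 151.] [701. 255. 181.]
rack 182 200 799 [638. 192. 190.] [592. 146. 183.] [683. 236. 197.]
rack 200 245 44 [614. 166. 225.] [607. 156. 200.] [643. 195. 240.]
```

View pics/z1.png

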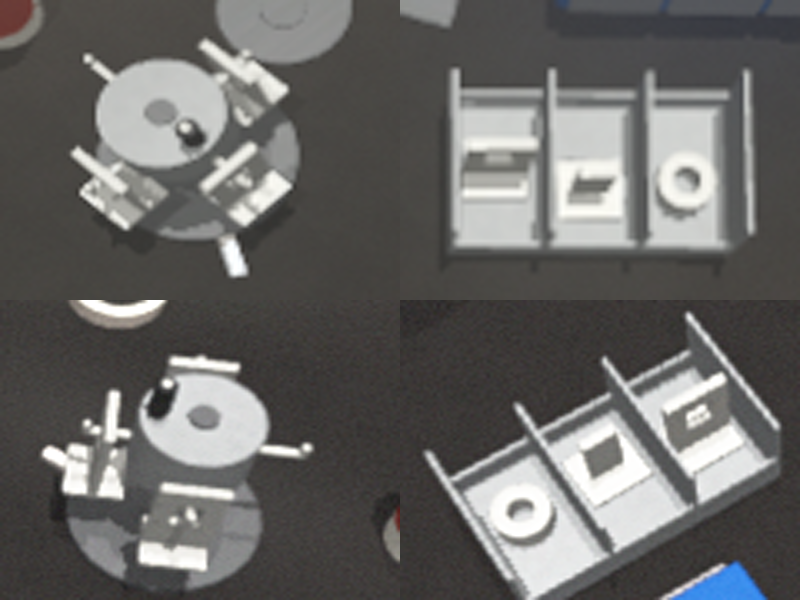

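The tall slotted rest is in the left (+y) bay, at about (600,-180). The short rest is in the middle bay and the collar in the right one. The empty hook is at top-view px (227,140), pointing away from the robot, and the black handle is at (252,158). Next I'll move over the bin for a closer look.

Run:
```python
from h import *
s=state(); print(s['eef_pos'],s['tcp_rot'],s['opening'],s['ft_force'])
c=grab('wrist'); print(np.round(c['extrinsics'],2).tolist(),c['fx'],c['k1'])
t=np.load('top.npy',allow_pickle=True).item(); P=cloud(t)
m=(abs(P[...,2]-190)<5); m[:,:215]=0;m[:,295:]=0;m[:130]=0;m[212:]=0
n,l,st,ce=cv2.connectedComponentsWithStats(m.astype('uint8')); k=1+st[1:,4].argmax()
cnt=cv2.findContours((l==k).astype('uint8'),0,2)[0][0][:,0]
(e,ax,an)=cv2.fitEllipse(cnt); print('head',e,ax,world(t,e[0],e[1],z=190))
```

```text
[ 175.57127887 -599.59003552  194.91470116] [-3.14058663e+00 -1.16161692e-04  2.84753516e-01] 0.9973455592743092 [-0.39956463 -0.28765751 -0.30452453]
[[0.28, 0.93, 0.23, 239.48], [-0.96, 0.27, 0.06, -581.89], [-0.0, -0.23, 0.97, 384.55], [0.0, 0.0, 0.0, 1.0]] 312.06909526889626 -0.03309623809039642
head (245.14356994628906, 158.80650329589844) (30.448001861572266, 32.347232818603516) [[636.89804843 191.01178369 190.        ]]
```

Emit:
arm_command(deltas=[{"dz":0.04},{"dx":0.04,"dy":0.03,"dz":0.03},{"dx":0.04,"dy":0.03},{"dx":0.04,"dy":0.03},{"dx":0.04,"dy":0.03},{"dx":0.04,"dy":0.03},{"dx":0.04,"dy":0.03},{"dx":0.04,"dy":0.03},{"dx":0.04,"dy":0.03},{"dx":0.04,"dy":0.03},{"dx":0.04,"dy":0.03},{"dx":0.025,"dy":0.03},{"dy":0.03},{"dy":0.03},{"dy":0.03},{"dx":0}])

```text
$.deltas[0]: bad value
```

Emit:
arm_command(deltas=[{"dx":0,"dy":0,"dz":0.04,"yaw":0},{"dx":0.04,"dy":0.03,"dz":0.03,"yaw":-8},{"dx":0.04,"dy":0.03,"dz":0,"yaw":-8.3},{"dx":0.04,"dy":0.03,"dz":0,"yaw":0},{"dx":0.04,"dy":0.03,"dz":0,"yaw":0},{"dx":0.04,"dy":0.03,"dz":0,"yaw":0},{"dx":0.04,"dy":0.03,"dz":0,"yaw":0},{"dx":0.04,"dy":0.03,"dz":0,"yaw":0},{"dx":0.04,"dy":0.03,"dz":0,"yaw":0},{"dx":0.03,"dy":0.03,"dz":0,"yaw":0},{"dx":0,"dy":0.03,"dz":0,"yaw":0},{"dx":0,"dy":0.03,"dz":0,"yaw":0},{"dx":0,"dy":0.03,"dz":0,"yaw":0},{"dx":0,"dy":0.03,"dz":0,"yaw":0},{"dx":0,"dy":0,"dz":0,"yaw":0}])

```text
t: 1.65
eef_pos: [519.3, -211.7, 261.4]
tcp_rot: [-3.141, 0.0, 0.005]
ft_force: [-0.2, -0.1, 0.2]
opening: 0.999
grip_force: 0.0
```

Run:
```python
from h import *
s=state(); print(s['eef_pos'],s['tcp_rot'],s['ft_force'])
c=grab('wrist'); save(c,'w1'); np.save('w1.npy',c,allow_pickle=True)
P=cloud(c).reshape(-1,3)
for lo,hi in [(116,125),(108,116),(88,98),(17,26)]:
    m=(P[:,2]>lo)&(P[:,2]<hi)&(P[:,0]>560)&(P[:,0]<650)&(P[:,1]>-207)&(P[:,1]<-150)
    if m.sum()>5: q=P[m]; print(lo,hi,m.sum(),np.round(np.median(q,0),1),np.round(np.percentile(q,[2,98],axis=0),1).tolist())
```

```text
[ 519.30319926 -211.6647227   261.35168663] [-3.14107053e+00  2.56301954e-04  4.74656198e-03] [-0.20227963 -0.0813875   0.18772247]
116 125 449 [ 608.3 -178.8  119.3] [[604.3, -205.1, 117.4], [612.3, -153.9, 120.9]]
108 116 17 [ 604.7 -197.7  114.1] [[604.1, -205.6, 110.2], [604.9, -164.2, 115.7]]
88 98 15 [ 604.8 -198.    95.1] [[604.6, -205.3, 93.4], [604.9, -190.8, 97.7]]
17 26 1070 [ 600.8 -179.5   22.4] [[584.0, -205.7, 20.7], [632.6, -153.7, 24.1]]
```

View pics/w1.png

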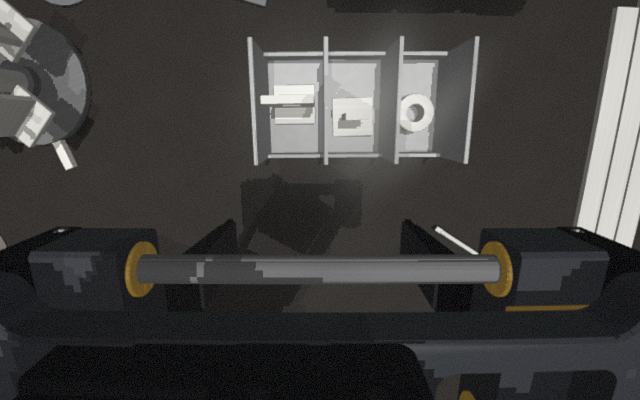

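The wrist view shows the tall rest's bar at px (287,99), squared to the bin, and the pointer end at (66,165). Now over to the rack.

Emit:
arm_command(deltas=[{"dx":0,"dy":0.04,"dz":0.02,"yaw":0},{"dx":0,"dy":0.045,"dz":0.02,"yaw":0},{"dx":0,"dy":0.045,"dz":0.02,"yaw":0},{"dx":0,"dy":0.045,"dz":0,"yaw":0},{"dx":0,"dy":0.045,"dz":0,"yaw":0},{"dx":0,"dy":0.045,"dz":0,"yaw":0},{"dx":0,"dy":0.045,"dz":0,"yaw":0},{"dx":0,"dy":0.045,"dz":0,"yaw":0},{"dx":0,"dy":0.045,"dz":0,"yaw":0},{"dx":0,"dy":0,"dz":0,"yaw":0},{"dx":0,"dy":0,"dz":0,"yaw":0}])

```text
t: 2.8
eef_pos: [519.8, 185.6, 320.8]
tcp_rot: [3.141, 0.001, 0.003]
ft_force: [-0.2, 0.5, 0.8]
opening: 1.003
grip_force: 0.0
```

Run:
```python
from h import *
c0=np.load('w1.npy',allow_pickle=True).item(); P=cloud(c0)
m=(P[...,2]>115)&(P[...,2]<125)&(P[...,0]>590)&(P[...,0]<625)&(P[...,1]>-212)&(P[...,1]<-148)
v,u=np.where(m); q=world(c0,u,v,z=119)[:,:2]; print('bar rect',cv2.minAreaRect(q.astype('float32')))
c=grab('wrist'); save(c,'w2'); np.save('w2.npy',c,allow_pickle=True); print(state()['eef_pos'])
P=cloud(c); np.set_printoptions(suppress=True,precision=1)
def cc(m):
    n,l,st,ce=cv2.connectedComponentsWithStats(m.astype('uint8')); k=1+st[1:,4].argmax(); return (l==k)
h=cc(abs(P[...,2]-190)<4)
cnt=max(cv2.findContours(h.astype('uint8'),0,1)[0],key=len)[:,0]; q=world(c,cnt[:,0],cnt[:,1],z=190)[:,:2]
print('head circle',cv2.minEnclosingCircle(q.astype('float32')),P[h].mean(0))
f=(P[...,2]>200)&(P[...,2]<245)&(np.hypot(P[...,0]-637,P[...,1]-191)<60)
print('handle',f.sum(),P[f].mean(0),P[f].max(0),P[f].min(0))
t=(P[...,2]>230)&f; print('handle top',t.sum(),P[t].mean(0))
```

```text
bar rect ((608.3457641601562, -179.07415771484375), (7.872493267059326, 54.04120635986328), 0.15362435579299927)
[519.8354795  184.75957339 320.89186364]
head circle ((639.1045532226562, 190.73333740234375), 49.82551956176758) [641.3 192.4 190.3]
handle 423 [614.5 164.5 233.3] [623.8 172.6 240.3] [606.6 155.3 200. ]
handle top 369 [615.2 164.  235.8]
```

View pics/w2.png

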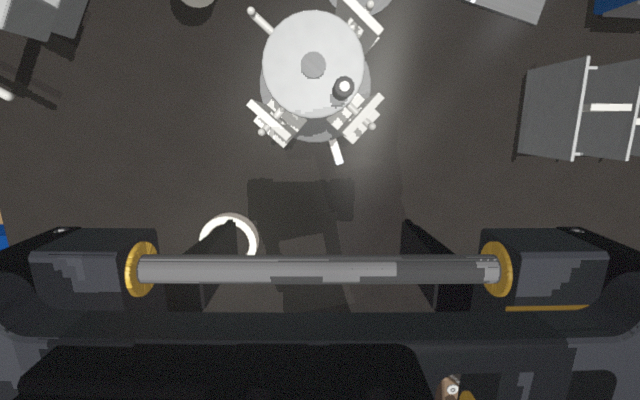

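The pointer bar is at px (337,152), the handle at (343,87), and the empty hook tip at (250,12).

```bash
cat >> h.py <<'E'
def pointer(c,A):
    g=c['color'].astype(int).min(2); v,u=np.mgrid[0:400,0:640]
    W=world(c,u.ravel(),v.ravel(),z=10).reshape(400,640,3)
    d=W[...,:2]-A; r=np.hypot(*d.transpose(2,0,1)); P=cloud(c)
    m=(g>150)&(r>92)&(r<132)&(d[...,0]<-50)&(P[...,2]<25)
    n,l,st,ce=cv2.connectedComponentsWithStats(m.astype('uint8')); k=1+st[1:,4].argmax(); m=l==k
    q=d[m]; a=np.degrees(np.arctan2(*q.mean(0)[::-1])); return m.sum(),r[m].max(),a%360,cv2.minAreaRect(q.astype('float32'))
E
python3 - <<'E'
from h import *
c=np.load('w2.npy',allow_pickle=True).item(); A=np.array([639.1,190.7])
print(pointer(c,A)); t=np.load('top.npy',allow_pickle=True).item(); print(pointer(t,A))
P=cloud(c)
for nm,cc in (('w',c),('t',t)):
    g=cc['color'].astype(int).min(2);v,u=np.mgrid[0:400,0:640]
    W=world(cc,u.ravel(),v.ravel(),z=160).reshape(400,640,3)[...,:2]-A; r=np.hypot(W[...,0],W[...,1]); a=np.degrees(np.arctan2(W[...,1],W[...,0]))
    m=(g>110)&(r>55)&(r<92)&(abs(a-48)<15); print(nm,'hook',m.sum(),a[m].mean(),r[m].max())
f=(abs(P[...,2]-12)<3.5)&(np.hypot(P[...,0]-639,P[...,1]-191)<90); q=P[f][:,:2]
print('foot hull',cv2.minEnclosingCircle(q.astype('float32')))
E
```

```text
(np.int64(184), np.float64(125.72833378638698), np.float64(198.64346927722028), ((-103.03589630126953, -34.803749084472656), (33.948577880859375, 14.06240177154541), 19.190519332885742))
(np.int64(45), np.float64(126.42182321281143), np.float64(197.830545427113), ((-104.1838150024414, -33.29413986206055), (34.077980041503906, 14.02403450012207), 17.979799270629883))
w hook 367 47.87352855157793 90.92502450117904
t hook 44 48.76630924543318 90.95797760967551
foot hull ((635.5516357421875, 190.64718627929688), 86.63287353515625)
```

Emit:
arm_command(deltas=[{"dx":0.035,"dy":-0.007,"dz":-0.01,"yaw":0},{"dx":0.035,"dy":-0.007,"dz":-0.02,"yaw":0},{"dx":0.0254,"dy":-0.0065,"dz":-0.02,"yaw":0},{"dx":0,"dy":0,"dz":-0.02,"yaw":0},{"dx":0,"dy":0,"dz":-0.02,"yaw":0},{"dx":0,"dy":0,"dz":-0.0155,"yaw":0},{"dx":0,"dy":0,"dz":0,"yaw":0},{"dx":0,"dy":0,"dz":0,"yaw":0}], gripper=0.06)

```text
t: 3.65
eef_pos: [615.3, 163.7, 216.2]
tcp_rot: [3.141, -0.0, 0.0]
ft_force: [1.0, -0.0, -0.2]
opening: 0.633
grip_force: 0.0
```

Emit:
arm_command(deltas=[{"dx":0,"dy":0,"dz":0,"yaw":0},{"dx":0,"dy":0,"dz":0,"yaw":0},{"dx":0,"dy":0,"dz":0,"yaw":0},{"dx":0,"dy":0,"dz":0,"yaw":0},{"dx":0,"dy":0,"dz":0,"yaw":0},{"dx":0,"dy":0,"dz":0,"yaw":0}], gripper=0.0)

```text
t: 4.25
eef_pos: [614.8, 165.1, 215.8]
tcp_rot: [3.142, -0.0, 0.002]
ft_force: [0.1, -0.6, 0.0]
opening: 0.182
grip_force: 0.0
```

Run:
```python
from h import *
s=state(); p=s['eef_pos']; print(p,s['opening']*95.1,s['grip_force'],s['ft_force'])
d=p[:2]-np.array([639.1,190.7]); print(np.hypot(*d),np.degrees(np.arctan2(d[1],d[0])))
```

```text
[614.83918375 165.08216057 215.76502919] 17.336551395052496 0.004993484330668707 [ 0.11771033 -0.61446087  0.01677567]
35.28258638463852 -133.44156734545302
```

Emit:
arm_command(deltas=[{"dx":0,"dy":0,"dz":0,"yaw":0},{"dx":0,"dy":0,"dz":0,"yaw":0},{"dx":0,"dy":0,"dz":0,"yaw":0}], gripper=0.0)

```text
t: 4.55
eef_pos: [615.1, 165.1, 216.1]
tcp_rot: [-3.141, -0.001, 0.002]
ft_force: [-0.2, -0.5, 4.3]
opening: 0.005
grip_force: 2.3
```

Run:
```python
import numpy as np
a=np.radians(np.linspace(-131.9,18.7,21)); p=36*np.c_[np.cos(a),np.sin(a)]
print([f'{x/1000:.4f},{y/1000:.4f}' for x,y in np.diff(p,axis=0)])
```

```text
['0.0037,-0.0029', '0.0041,-0.0024', '0.0043,-0.0019', '0.0046,-0.0013', '0.0047,-0.0007', '0.0047,-0.0000', '0.0047,0.0006', '0.0046,0.0012', '0.0044,0.0018', '0.0041,0.0023', '0.0038,0.0029', '0.0034,0.0033', '0.0029,0.0037', '0.0024,0.0041', '0.0018,0.0044', '0.0012,0.0046', '0.0006,0.0047', '0.0000,0.0047', '-0.0006,0.0047', '-0.0012,0.0046']
```

Run:
```python
from h import *
s=state(); print(s['eef_pos'],s['opening'],s['grip_force'],s['ft_force'])
a=grab('wrist'); b=grab('scene'); np.save('w3.npy',a,allow_pickle=True)
A=a['color'][20:220,200:500,::-1]; B=b['color'][130:250,340:500,::-1]
cv2.imwrite('pics/z2.png',np.hstack([cv2.resize(A,(400,300)),cv2.resize(B,(400,300),interpolation=cv2.INTER_CUBIC)]))
```

```text
[615.06269602 165.07884341 216.0821429 ] 0.004519398562590923 2.272407377850243 [-0.21958213 -0.50236521  4.34381921]
```

View pics/z2.png

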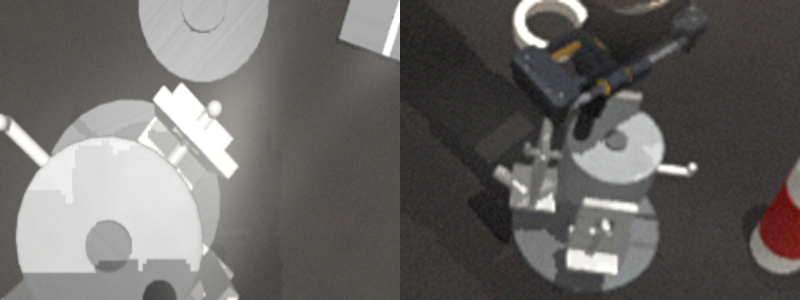

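Run:
```python
from h import *
c=np.load('w3.npy',allow_pickle=True).item(); P=cloud(c); np.set_printoptions(suppress=True,precision=0,linewidth=200)
print(np.round(c['extrinsics'],2).tolist())
for v in range(195,250,5): print(v,[tuple(P[v,u].round().tolist()) if not np.isnan(P[v,u,0]) else '-' for u in (305,312,320,328,335)])
```

```text
[[0.0, 0.97, 0.23, 681.42], [-1.0, 0.0, -0.0, 164.67], [-0.0, -0.23, 0.97, 405.76], [0.0, 0.0, 0.0, 1.0]]
195 [(631.0, 174.0, 192.0), (631.0, 169.0, 190.0), (631.0, 164.0, 190.0), (631.0, 158.0, 190.0), (631.0, 153.0, 191.0)]
200 [(628.0, 174.0, 191.0), (627.0, 169.0, 190.0), (628.0, 164.0, 191.0), (627.0, 158.0, 190.0), (627.0, 153.0, 190.0)]
205 [(624.0, 174.0, 191.0), (623.0, 169.0, 189.0), (624.0, 163.0, 190.0), (624.0, 158.0, 191.0), (624.0, 153.0, 190.0)]
210 [(620.0, 174.0, 192.0), (622.0, 169.0, 198.0), (624.0, 164.0, 205.0), (622.0, 158.0, 196.0), (620.0, 153.0, 191.0)]
215 [(616.0, 174.0, 190.0), (622.0, 169.0, 210.0), (624.0, 164.0, 216.0), (623.0, 158.0, 211.0), (616.0, 153.0, 190.0)]
220 [(612.0, 174.0, 190.0), (628.0, 168.0, 238.0), (624.0, 164.0, 227.0), (623.0, 159.0, 222.0), (613.0, 153.0, 191.0)]
225 [(608.0, 174.0, 190.0), (627.0, 168.0, 246.0), (626.0, 164.0, 242.0), (627.0, 159.0, 246.0), (609.0, 153.0, 191.0)]
230 [(651.0, 169.0, 320.0), (651.0, 167.0, 320.0), (626.0, 164.0, 250.0), (651.0, 162.0, 320.0), (651.0, 160.0, 321.0)]
235 [(651.0, 168.0, 324.0), (651.0, 166.0, 323.0), (626.0, 164.0, 257.0), (651.0, 162.0, 324.0), (651.0, 160.0, 324.0)]
240 [(651.0, 168.0, 327.0), (649.0, 166.0, 322.0), (626.0, 164.0, 264.0), (651.0, 162.0, 328.0), (651.0, 160.0, 327.0)]
245 [(651.0, 168.0, 331.0), (649.0, 166.0, 328.0), (626.0, 164.0, 270.0), (651.0, 162.0, 331.0), (651.0, 160.0, 331.0)]
```

Run:
```python
from h import *
c=np.load('w3.npy',allow_pickle=True).item()
cv2.imwrite('pics/z3.png',cv2.resize(c['color'][150:350,200:440,::-1],(720,600),interpolation=cv2.INTER_CUBIC))
```

```text
(no output)
```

View pics/z3.png

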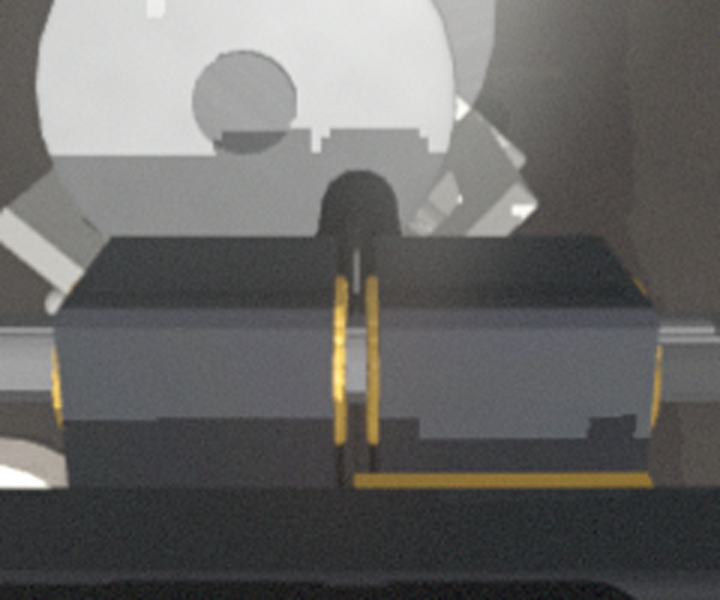

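Run:
```python
from h import *
np.set_printoptions(suppress=True,precision=0,linewidth=200)
for n,T in (('w1',(519.3,-211.7,261.4)),('w2',(519.8,184.8,320.9)),('w3',(615.1,165.1,216.1))):
    c=np.load(n+'.npy',allow_pickle=True).item(); P=cloud(c)-np.array(T)
    m=(abs(P[...,0])<14)&(abs(P[...,1])<62)&(P[...,2]>-60)
    for lo,hi in [(-30,-20),(-20,-10),(-10,0),(0,10),(10,20),(20,30),(30,40),(40,60)]:
        k=m&(P[...,2]>lo)&(P[...,2]<hi)
        if k.sum(): print(n,lo,k.sum(),P[k].min(0),P[k].max(0))
s=state(); print(s['joints'])
```

```text
w1 10 20 [ -8. -51.  19.] [12. 48. 20.]
w1 20 404 [ -8. -53.  20.] [13. 52. 30.]
w1 30 447 [ -4. -55.  30.] [14. 54. 40.]
w1 40 975 [-10. -57.  40.] [14. 57. 60.]
w2 10 22 [ -9. -49.  19.] [12. 50. 20.]
w2 20 407 [ -8. -52.  20.] [13. 53. 30.]
w2 30 447 [ -4. -54.  30.] [14. 55. 40.]
w2 40 979 [-10. -56.  40.] [14. 57. 60.]
w3 -30 2883 [ -9. -22. -29.] [ 14.  62. -20.]
w3 -20 91 [  2. -10. -20.] [  9.   7. -10.]
w3 -10 109 [  2. -10. -10.] [ 9.  8. -0.]
w3 0 98 [  2. -10.   0.] [ 9.  7. 10.]
w3 10 49 [-8. -9. 10.] [12.  5. 20.]
w3 20 125 [-8. -6. 20.] [13.  5. 30.]
w3 30 116 [10. -8. 30.] [13.  7. 40.]
w3 40 124 [10. -3. 40.] [13.  2. 60.]
[ 0.  0.  2. -0.  1.  2.]
```

The wrist depth puts the fingertips about 19 mm above the reported TCP z, not 19 mm below it. The fingers therefore closed just over the top of the handle, and the real grasp point is about 38 mm above the reported z. I'll correct for that from here on.

Emit:
arm_command(deltas=[{"dx":0,"dy":0,"dz":0.01,"yaw":0},{"dx":0,"dy":0,"dz":0.01,"yaw":0},{"dx":0,"dy":0,"dz":0,"yaw":0},{"dx":0,"dy":0,"dz":0,"yaw":0},{"dx":0,"dy":0,"dz":0,"yaw":0},{"dx":0,"dy":0,"dz":0,"yaw":0},{"dx":0,"dy":-0.0005,"dz":-0.015,"yaw":0},{"dx":0,"dy":0,"dz":-0.015,"yaw":0},{"dx":0,"dy":0,"dz":-0.015,"yaw":0},{"dx":0,"dy":0,"dz":-0.0125,"yaw":0},{"dx":0,"dy":0,"dz":0,"yaw":0}], gripper=0.05)

```text
t: 5.75
eef_pos: [614.1, 164.4, 176.4]
tcp_rot: [3.141, 0.003, 0.002]
ft_force: [1.2, 0.5, -0.7]
opening: 0.522
grip_force: 0.0
```

Emit:
arm_command(deltas=[{"dx":0,"dy":0,"dz":0,"yaw":0},{"dx":0,"dy":0,"dz":0,"yaw":0},{"dx":0,"dy":0,"dz":0,"yaw":0},{"dx":0,"dy":0,"dz":0,"yaw":0},{"dx":0,"dy":0,"dz":0,"yaw":0},{"dx":0,"dy":0,"dz":0,"yaw":0},{"dx":0,"dy":0,"dz":0,"yaw":0}], gripper=0.0)

```text
t: 6.45
eef_pos: [615.0, 164.4, 178.5]
tcp_rot: [3.141, -0.0, 0.002]
ft_force: [0.0, -1.5, 2.6]
opening: 0.184
grip_force: 30.0
```

Now it's gripped: 17.5 mm opening at 30 N. I'll turn it 75° first and check.

Emit:
arm_command(deltas=[{"dx":0.0037,"dy":-0.0029,"dz":0,"yaw":0},{"dx":0.0041,"dy":-0.0024,"dz":0,"yaw":0},{"dx":0.0043,"dy":-0.0019,"dz":0,"yaw":0},{"dx":0.0046,"dy":-0.0013,"dz":0,"yaw":0},{"dx":0.0047,"dy":-0.0007,"dz":0,"yaw":0},{"dx":0.0047,"dy":0,"dz":0,"yaw":0},{"dx":0.0047,"dy":0.0006,"dz":0,"yaw":0},{"dx":0.0046,"dy":0.0012,"dz":0,"yaw":0},{"dx":0.0044,"dy":0.0018,"dz":0,"yaw":0},{"dx":0.0041,"dy":0.0023,"dz":0,"yaw":0}])

```text
t: 7.45
eef_pos: [658.4, 160.8, 178.5]
tcp_rot: [3.141, 0.001, 0.002]
ft_force: [-5.4, -2.5, 6.2]
opening: 0.18
grip_force: 30.0
```

Emit:
arm_command(deltas=[{"dx":0.0038,"dy":0.0029,"dz":0,"yaw":0},{"dx":0.0034,"dy":0.0033,"dz":0,"yaw":0},{"dx":0.0029,"dy":0.0037,"dz":0,"yaw":0},{"dx":0.0024,"dy":0.0041,"dz":0,"yaw":0},{"dx":0.0018,"dy":0.0044,"dz":0,"yaw":0},{"dx":0.0012,"dy":0.0046,"dz":0,"yaw":0},{"dx":0.0006,"dy":0.0047,"dz":0,"yaw":0},{"dx":0,"dy":0.0047,"dz":0,"yaw":0},{"dx":-0.0006,"dy":0.0047,"dz":0,"yaw":0},{"dx":-0.0012,"dy":0.0046,"dz":0,"yaw":0},{"dx":0,"dy":0,"dz":0,"yaw":0},{"dx":0,"dy":0,"dz":0,"yaw":0}])

```text
t: 8.65
eef_pos: [673.1, 202.9, 178.5]
tcp_rot: [-3.141, -0.0, 0.002]
ft_force: [-1.9, -0.6, 5.7]
opening: 0.183
grip_force: 30.0
```

```bash
cat >> h.py <<'E'
def hook(c,A,a0):
    g=c['color'].astype(int).min(2);v,u=np.mgrid[0:400,0:640]
    W=world(c,u.ravel(),v.ravel(),z=156).reshape(400,640,3)[...,:2]-A; r=np.hypot(W[...,0],W[...,1])
    a=(np.degrees(np.arctan2(W[...,1],W[...,0]))-a0+180)%360-180; P=cloud(c)
    m=(g>100)&(r>56)&(r<92)&(abs(a)<14)&(P[...,2]>135)&(P[...,2]<175)
    q=W[m]; vx,vy,_,_=cv2.fitLine(q.astype('float32'),1,0,.01,.01).ravel()
    return m.sum(),r[m].max(),a0+np.median(a[m]),np.degrees(np.arctan2(vy,vx))%180
E
python3 - <<'E'
from h import *
A=np.array([639.1,190.7]); s=state(); p=s['eef_pos']; d=p[:2]-A; print(p,np.hypot(*d),np.degrees(np.arctan2(d[1],d[0])),s['ft_force'])
c=grab('top'); save(c,'t2'); 
try: print(hook(c,A,198.6),pointer(c,A))
except Exception as e: print(e)
c=grab('scene'); print(hook(c,A,198.6),pointer(c,A))
E
```

```text
[673.07236869 202.90005566 178.53460447] 36.09658145226537 19.754076856578287 [-1.88561746 -0.593681    5.68817302]
(np.int64(12), np.float64(85.60831150340118), np.float64(199.73909199305328), np.float32(18.13241)) (np.int64(26), np.float64(126.42182321281143), np.float64(198.942599772179), ((-104.50371551513672, -36.76863479614258), (31.355775833129883, 10.259466171264648), 10.34156608581543))
(np.int64(30), np.float64(90.687248145742), np.float64(200.128315826514), np.float32(10.706466)) (np.int64(34), np.float64(125.83793083190601), np.float64(199.9079238457205), ((-103.00503540039062, -37.723175048828125), (32.89833068847656, 10.29856014251709), 10.75064754486084))
```

Emit:
arm_command(deltas=[{"dx":0,"dy":0,"dz":0,"yaw":0},{"dx":0,"dy":0,"dz":0,"yaw":0},{"dx":0,"dy":0,"dz":0,"yaw":0},{"dx":0,"dy":0,"dz":0,"yaw":0},{"dx":0,"dy":0,"dz":0.02,"yaw":0},{"dx":0,"dy":0,"dz":0.03,"yaw":0},{"dx":0,"dy":0,"dz":0.03,"yaw":0},{"dx":-0.03,"dy":0,"dz":0.03,"yaw":0},{"dx":-0.04,"dy":0,"dz":0.03,"yaw":0},{"dx":-0.04,"dy":0,"dz":0,"yaw":0},{"dx":-0.04,"dy":0,"dz":0,"yaw":0},{"dx":0,"dy":0,"dz":0,"yaw":0},{"dx":0,"dy":0,"dz":0,"yaw":0}], gripper=0.05)

```text
t: 10.05
eef_pos: [522.8, 203.1, 319.0]
tcp_rot: [-3.141, -0.001, 0.003]
ft_force: [0.4, 0.5, -1.1]
opening: 0.526
grip_force: 0.0
```

Run:
```python
from h import *
c=grab('wrist'); save(c,'w4'); np.save('w4.npy',c,allow_pickle=True); print(state()['eef_pos'])
P=cloud(c)
t=(P[...,2]>230)&(P[...,2]<242)&(np.hypot(P[...,0]-673,P[...,1]-202)<25); print('handle',P[t].mean(0))
m=(abs(P[...,2]-190)<4); n,l,st,ce=cv2.connectedComponentsWithStats(m.astype('uint8')); h=l==1+st[1:,4].argmax()
cnt=max(cv2.findContours(h.astype('uint8'),0,1)[0],key=len)[:,0]; q=world(c,cnt[:,0],cnt[:,1],z=190)[:,:2]
A=np.array(cv2.minEnclosingCircle(q.astype('float32'))[0]);print('head',A)
for B in (A,np.array([639.1,190.7])): print(hook(c,B,198.6),pointer(c,B))
cv2.imwrite('pics/z4.png',cv2.resize(c['color'][0:220,180:480,::-1],(750,550),interpolation=cv2.INTER_CUBIC))
```

```text
[523.53473466 203.00993353 318.49396214]
handle [672.63639221 202.25909101 235.57523463]
head [639.10717773 190.8662262 ]
(np.int64(218), np.float64(90.04511776039713), np.float64(198.9633973692549), np.float32(19.977467)) (np.int64(182), np.float64(125.6360405849397), np.float64(198.61239407550522), ((-103.08378601074219, -34.97669219970703), (33.506629943847656, 14.036749839782715), 19.532142639160156))
(np.int64(217), np.float64(89.9823070455984), np.float64(198.8259290512161), np.float32(19.977499)) (np.int64(182), np.float64(125.57995858663855), np.float64(198.53080281175585), ((-103.07661437988281, -34.81047058105469), (33.50662612915039, 14.036748886108398), 19.532121658325195))
```

View pics/z4.png

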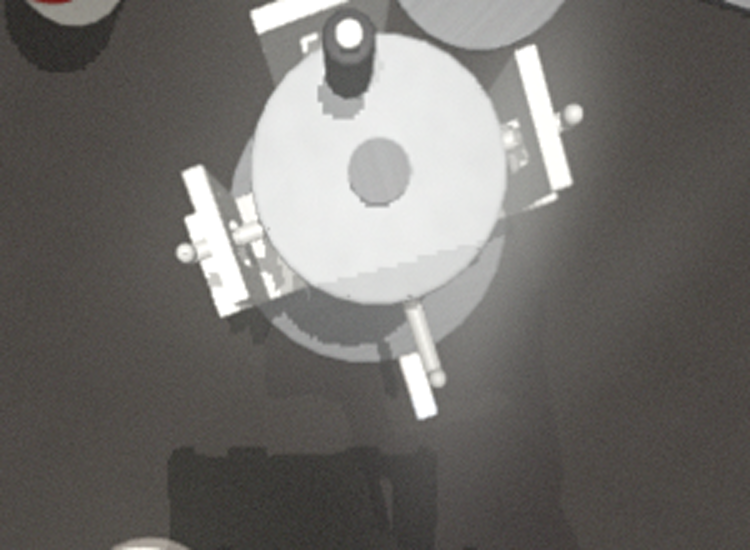

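The hook sits at 198.9° and the pointer bar at 198.6°, so they line up and the handle is free. Next I'll fetch the rest with the gripper closing along world x.

Emit:
arm_command(deltas=[{"dx":0.0077,"dy":-0.0347,"dz":0,"yaw":8.17},{"dx":0.0077,"dy":-0.0347,"dz":0,"yaw":8.17},{"dx":0.0077,"dy":-0.0347,"dz":-0.005,"yaw":8.17},{"dx":0.0077,"dy":-0.0347,"dz":-0.015,"yaw":8.17},{"dx":0.0077,"dy":-0.0347,"dz":-0.015,"yaw":8.17},{"dx":0.0077,"dy":-0.0347,"dz":-0.015,"yaw":8.17},{"dx":0.0077,"dy":-0.0347,"dz":-0.015,"yaw":8.17},{"dx":0.0077,"dy":-0.0347,"dz":-0.015,"yaw":8.17},{"dx":0.0077,"dy":-0.0347,"dz":-0.015,"yaw":8.17},{"dx":0.0077,"dy":-0.0347,"dz":-0.015,"yaw":8.17},{"dx":0.0077,"dy":-0.0347,"dz":-0.015,"yaw":8.17},{"dx":0,"dy":0,"dz":0,"yaw":0},{"dx":0,"dy":0,"dz":0,"yaw":0},{"dx":0,"dy":0,"dz":0,"yaw":0}], gripper=0.04)

```text
t: 11.5
eef_pos: [608.1, -178.3, 193.2]
tcp_rot: [3.141, -0.0, 1.569]
ft_force: [-0.2, 0.3, 0.6]
opening: 0.423
grip_force: 0.0
```

Run:
```python
from h import *
s=state(); print(s['eef_pos'],s['tcp_rot'],s['opening']*95.1,s['joints'])
c=grab('wrist'); P=cloud(c)
m=(P[...,2]>115)&(P[...,2]<125)&(P[...,0]>585)&(P[...,0]<630)&(P[...,1]>-215)&(P[...,1]<-145)
v,u=np.where(m)
if len(u): q=world(c,u,v,z=119)[:,:2]; print('bar',len(u),cv2.minAreaRect(q.astype('float32')))
```

```text
[ 608.08426111 -178.32736312  193.18522816] [ 3.14148867e+00 -1.67607027e-04  1.56902536e+00] 40.248091494065925 [-3.89534475e-01  5.05520427e-01  1.53900028e+00  2.18554070e-04
  1.09703906e+00 -3.87863210e-01]
bar 573 ((605.7644653320312, -175.43922424316406), (61.543548583984375, 32.988956451416016), 89.88227844238281)
```

Emit:
arm_command(deltas=[{"dx":0,"dy":-0.0007,"dz":-0.025,"yaw":0},{"dx":0,"dy":0,"dz":-0.03,"yaw":0},{"dx":0,"dy":0,"dz":-0.025,"yaw":0},{"dx":0,"dy":0,"dz":-0.02,"yaw":0},{"dx":0,"dy":0,"dz":-0.015,"yaw":0},{"dx":0,"dy":0,"dz":-0.012,"yaw":0},{"dx":0,"dy":0,"dz":0,"yaw":0},{"dx":0,"dy":0,"dz":0,"yaw":0}])

```text
t: 12.35
eef_pos: [608.1, -179.4, 66.8]
tcp_rot: [3.141, 0.0, 1.571]
ft_force: [0.0, 0.2, -0.2]
opening: 0.42
grip_force: 0.0
```

Emit:
arm_command(deltas=[{"dx":0,"dy":0,"dz":0,"yaw":0},{"dx":0,"dy":0,"dz":0,"yaw":0},{"dx":0,"dy":0,"dz":0,"yaw":0},{"dx":0,"dy":0,"dz":0,"yaw":0},{"dx":0,"dy":0,"dz":0,"yaw":0},{"dx":0,"dy":0,"dz":0,"yaw":0},{"dx":0,"dy":0,"dz":0,"yaw":0}], gripper=0.0)

```text
t: 13.05
eef_pos: [607.8, -179.5, 66.4]
tcp_rot: [3.141, 0.0, 1.571]
ft_force: [-0.6, 1.6, 2.9]
opening: 0.08
grip_force: 30.0
```

Emit:
arm_command(deltas=[{"dx":0,"dy":0,"dz":0.01,"yaw":0},{"dx":0,"dy":0,"dz":0.02,"yaw":0},{"dx":0,"dy":0,"dz":0.03,"yaw":0},{"dx":0,"dy":0,"dz":0.03,"yaw":0},{"dx":0,"dy":0,"dz":0.025,"yaw":0},{"dx":0,"dy":0,"dz":0.015,"yaw":0},{"dx":0,"dy":0,"dz":0,"yaw":0},{"dx":-0.01,"dy":0.01,"dz":0,"yaw":0},{"dx":-0.02,"dy":0.02,"dz":0,"yaw":0},{"dx":-0.025,"dy":0.025,"dz":0,"yaw":0},{"dx":-0.025,"dy":0.025,"dz":0,"yaw":0},{"dx":-0.025,"dy":0.025,"dz":0,"yaw":0},{"dx":-0.025,"dy":0.025,"dz":0,"yaw":0},{"dx":-0.025,"dy":0.025,"dz":0,"yaw":0},{"dx":-0.015,"dy":0.015,"dz":0,"yaw":0},{"dx":-0.008,"dy":0.0095,"dz":0,"yaw":0},{"dx":0,"dy":0,"dz":0,"yaw":0},{"dx":0,"dy":0,"dz":0,"yaw":0}])

```text
t: 14.85
eef_pos: [430.4, -0.3, 196.1]
tcp_rot: [3.141, 0.0, 1.571]
ft_force: [0.9, -0.7, -4.8]
opening: 0.084
grip_force: 30.0
```

Run:
```python
from h import *
s=state(); print(s['eef_pos'],s['tcp_rot'],s['opening']*95.1,s['ft_force'],s['moment'],s['joints'])
```

```text
[ 4.30371118e+02 -2.56923876e-01  1.96059925e+02] [3.14118219e+00 1.96032996e-04 1.57091874e+00] 8.034488133636255 [ 0.94376449 -0.70536468 -4.84229968] [-0.04356946 -0.12402935  0.03803119] [-1.54236017e-01  2.13128402e-01  2.00784839e+00 -1.64123754e-04
  9.20180148e-01 -1.54259097e-01]
```

Emit:
arm_command(deltas=[{"dx":0,"dy":0,"dz":-0.015,"yaw":0},{"dx":0,"dy":0,"dz":-0.03,"yaw":0},{"dx":0,"dy":0,"dz":-0.03,"yaw":0},{"dx":0,"dy":0,"dz":-0.03,"yaw":0},{"dx":0,"dy":0,"dz":-0.02,"yaw":0},{"dx":0,"dy":0,"dz":-0.01,"yaw":0},{"dx":0,"dy":0,"dz":-0.003,"yaw":0},{"dx":0,"dy":0,"dz":-0.002,"yaw":0},{"dx":0,"dy":0,"dz":-0.002,"yaw":0},{"dx":0,"dy":0,"dz":-0.001,"yaw":0},{"dx":0,"dy":0,"dz":0,"yaw":0},{"dx":0,"dy":0,"dz":0,"yaw":0}])

```text
t: 16.05
eef_pos: [429.9, -0.0, 53.5]
tcp_rot: [3.141, 0.0, 1.571]
ft_force: [0.3, 0.2, -4.5]
opening: 0.085
grip_force: 30.0
```

Emit:
arm_command(deltas=[{"dx":0,"dy":0,"dz":-0.0007,"yaw":0},{"dx":0,"dy":0,"dz":-0.0006,"yaw":0},{"dx":0,"dy":0,"dz":0,"yaw":0},{"dx":0,"dy":0,"dz":0,"yaw":0}])

```text
t: 16.45
eef_pos: [429.9, 0.0, 52.3]
tcp_rot: [3.141, 0.0, 1.571]
ft_force: [-3.3, -0.1, 6.2]
opening: 0.08
grip_force: 30.0
```

It's touching down, with +6 N on the wrist. I'll let go, rise, turn to yaw 0 and look.

Emit:
arm_command(deltas=[{"dx":0,"dy":0,"dz":0,"yaw":0},{"dx":0,"dy":0,"dz":0,"yaw":0},{"dx":0,"dy":0,"dz":0,"yaw":0},{"dx":0,"dy":0,"dz":0,"yaw":0},{"dx":0,"dy":0,"dz":0.01,"yaw":0},{"dx":0,"dy":0,"dz":0.03,"yaw":0},{"dx":0,"dy":0,"dz":0.03,"yaw":0},{"dx":0,"dy":0,"dz":0.03,"yaw":0}], gripper=0.04)

```text
t: 17.25
eef_pos: [429.5, 0.0, 153.7]
tcp_rot: [3.142, -0.0, 1.571]
ft_force: [0.6, 0.9, -0.2]
opening: 0.415
grip_force: 0.0
```

Emit:
arm_command(deltas=[{"dx":0,"dy":0,"dz":0.02,"yaw":-8.2},{"dx":0,"dy":0,"dz":0.02,"yaw":-8.2},{"dx":0,"dy":0,"dz":0,"yaw":-8.2},{"dx":0,"dy":0,"dz":0,"yaw":-8.2},{"dx":0,"dy":0,"dz":0,"yaw":-8.2},{"dx":0,"dy":0,"dz":0,"yaw":-8.2},{"dx":0,"dy":0,"dz":0,"yaw":-8.2},{"dx":0,"dy":0,"dz":0,"yaw":-8.2},{"dx":0,"dy":0,"dz":0,"yaw":-8.2},{"dx":0,"dy":0,"dz":0,"yaw":-8.2},{"dx":0,"dy":0,"dz":0,"yaw":-8},{"dx":0,"dy":0,"dz":0,"yaw":0},{"dx":0,"dy":0,"dz":0,"yaw":0}], gripper=0.08)

```text
t: 18.55
eef_pos: [429.7, -0.0, 192.3]
tcp_rot: [3.141, -0.0, 0.004]
ft_force: [-0.6, 0.4, 0.8]
opening: 0.84
grip_force: 0.0
```

Run:
```python
from h import *
s=state(); T=s['eef_pos']; print(T,s['tcp_rot'],s['opening']*95.1,s['ft_force'])
c=grab('wrist'); save(c,'w5')
P=cloud(c)
for lo,hi,z in ((101,109,105),(5,11,8)):
    m=(P[...,2]>lo)&(P[...,2]<hi)&(abs(P[...,0]-430)<45)&(abs(P[...,1])<40)
    n,l,st,ce=cv2.connectedComponentsWithStats(m.astype('uint8')); m=l==1+st[1:,4].argmax()
    v,u=np.where(m); q=world(c,u,v,z=z)[:,:2]; print(z,len(u),P[m].mean(0),cv2.minAreaRect(q.astype('float32')))
```

```text
[ 4.29693079e+02 -5.09241355e-03  1.92317824e+02] [ 3.14142211e+00 -3.74961998e-04  3.95820917e-03] 79.8935385233175 [-0.62079286  0.38932325  0.81851563]
105 586 [ 4.30769710e+02 -1.96794568e-02  1.05173406e+02] ((430.7306823730469, -0.0646209716796875), (8.434732437133789, 53.08613586425781), 0.22311970591545105)
8 807 [4.44967667e+02 4.05595305e-02 8.38406924e+00] ((444.28155517578125, 0.11777305603027344), (21.796506881713867, 53.305702209472656), 0.22020944952964783)
```

View pics/w5.png

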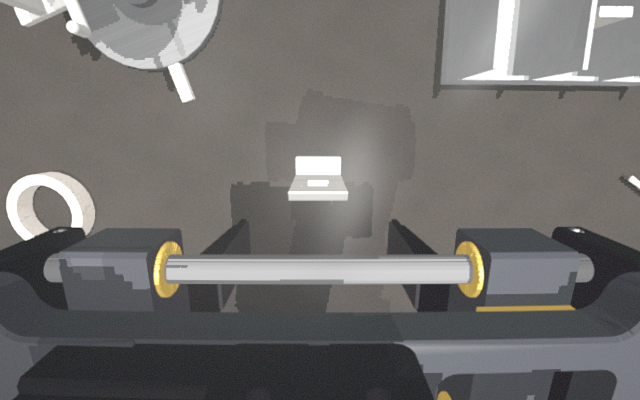

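The rest stands upright at (430.7, 0), with its bar at px (318,189). I'll go down over its narrow edges.

Emit:
arm_command(deltas=[{"dx":0.0005,"dy":0,"dz":-0.025,"yaw":0},{"dx":0,"dy":0,"dz":-0.03,"yaw":0},{"dx":0,"dy":0,"dz":-0.03,"yaw":0},{"dx":0,"dy":0,"dz":-0.03,"yaw":0},{"dx":0,"dy":0,"dz":-0.017,"yaw":0},{"dx":0,"dy":0,"dz":-0.01,"yaw":0},{"dx":0,"dy":0,"dz":0,"yaw":0},{"dx":0,"dy":0,"dz":0,"yaw":0}])

```text
t: 19.4
eef_pos: [430.6, -0.0, 50.4]
tcp_rot: [3.141, -0.0, 0.001]
ft_force: [0.3, 0.5, 0.1]
opening: 0.843
grip_force: 0.0
```

Emit:
arm_command(deltas=[{"dx":0,"dy":0,"dz":0,"yaw":0},{"dx":0,"dy":0,"dz":0,"yaw":0},{"dx":0,"dy":0,"dz":0,"yaw":0},{"dx":0,"dy":0,"dz":0,"yaw":0},{"dx":0,"dy":0,"dz":0,"yaw":0},{"dx":0,"dy":0,"dz":0,"yaw":0},{"dx":0,"dy":0,"dz":0,"yaw":0}], gripper=0.04)

```text
t: 20.1
eef_pos: [430.4, 0.0, 50.2]
tcp_rot: [3.141, -0.001, -0.0]
ft_force: [-1.0, 1.1, 6.3]
opening: 0.562
grip_force: 29.9
```

Gripped across the edges at 53.5 mm. Now lift and go to the stand-off point outside the hook, at yaw 18.8°.

Emit:
arm_command(deltas=[{"dx":0,"dy":0,"dz":0.01,"yaw":0},{"dx":0,"dy":0,"dz":0.02,"yaw":0},{"dx":0.005,"dy":0.01,"dz":0.02,"yaw":0},{"dx":0.01,"dy":0.02,"dz":0.02,"yaw":3},{"dx":0.0125,"dy":0.025,"dz":0.013,"yaw":4},{"dx":0.0125,"dy":0.025,"dz":0.006,"yaw":4},{"dx":0.0125,"dy":0.025,"dz":0,"yaw":4},{"dx":0.01,"dy":0.02,"dz":0,"yaw":3.8},{"dx":0.007,"dy":0.013,"dz":0,"yaw":0},{"dx":0.003,"dy":0.0061,"dz":0,"yaw":0},{"dx":0,"dy":0,"dz":0,"yaw":0},{"dx":0,"dy":0,"dz":0,"yaw":0},{"dx":0,"dy":0,"dz":0,"yaw":0}])

```text
t: 21.4
eef_pos: [502.4, 143.4, 138.9]
tcp_rot: [3.142, 0.001, 0.327]
ft_force: [-0.0, -0.1, -4.5]
opening: 0.566
grip_force: 30.0
```

Run:
```python
from h import *
A=np.array([639.1,190.8])
s=state(); T=s['eef_pos']; print(T,s['tcp_rot'],s['opening']*95.1,s['ft_force'])
a=np.radians(198.8); u=np.array([np.cos(a),np.sin(a)]); n=np.array([-u[1],u[0]]); d=T[:2]-A; print('rad',d@u,'tan',d@n,'to seat',A+69*u-T[:2])
c=grab('wrist'); save(c,'w6'); P=cloud(c); np.set_printoptions(suppress=True,precision=1)
print(hook(c,A,198.8),pointer(c,A))
m=(P[...,2]>T[2]+48)&(P[...,2]<T[2]+62)&(abs((P[...,:2]-T[:2])@u)<9)&(abs((P[...,:2]-T[:2])@n)<24)
v,w=np.where(m); q=(P[m][:,:2]-A); print('bar',len(v),(q@u).mean(),(q@n).mean(),P[m][:,2].mean(), T[2]-50.2+105)
b=grab('scene')
cv2.imwrite('pics/z5.png',np.hstack([cv2.resize(c['color'][0:240,170:490,::-1],(400,300)),cv2.resize(b['color'][130:250,340:500,::-1],(400,300),interpolation=cv2.INTER_CUBIC)]))
```

```text
[502.38113102 143.3632318  138.87766977] [3.14150088e+00 5.46759464e-04 3.26697047e-01] 53.81267389274737 [-0.00705743 -0.09672509 -4.45643577]
rad 144.71205924721824 tan 0.8461801566957188 to seat [71.40007003 25.20043523]
(np.int64(951), np.float64(89.71640041052063), np.float64(199.17464036546386), np.float32(18.614319)) (np.int64(337), np.float64(124.84288440887019), np.float64(198.92632373690978), ((-105.19083404541016, -35.54301071166992), (27.386817932128906, 13.112889289855957), 18.900562286376953))
bar 149 140.45962916061754 2.179849014343651 187.83444607758074 193.67766976956563
```

View pics/z5.png

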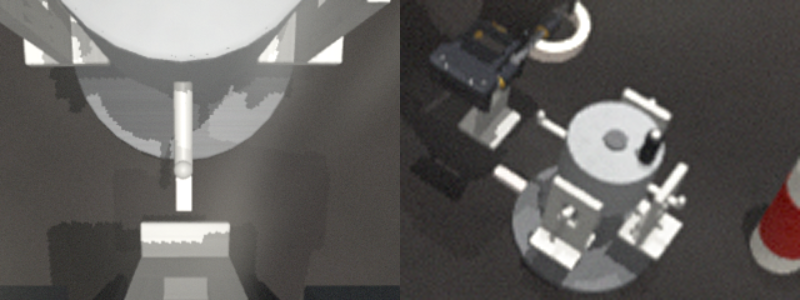

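Emit:
arm_command(deltas=[{"dx":0.0094,"dy":0.0033,"dz":0,"yaw":0},{"dx":0.0094,"dy":0.0033,"dz":0,"yaw":0},{"dx":0.0094,"dy":0.0033,"dz":0,"yaw":0},{"dx":0.0094,"dy":0.0033,"dz":0,"yaw":0},{"dx":0.0094,"dy":0.0033,"dz":0,"yaw":0},{"dx":0,"dy":0,"dz":0,"yaw":0}])

```text
t: 22.1
eef_pos: [551.1, 161.0, 138.7]
tcp_rot: [3.141, -0.001, 0.328]
ft_force: [-0.4, -0.0, -4.8]
opening: 0.566
grip_force: 30.0
```

Emit:
arm_command(deltas=[{"dx":0.007,"dy":0.0024,"dz":0,"yaw":0},{"dx":0.007,"dy":0.0024,"dz":0,"yaw":0},{"dx":0.006,"dy":0.0021,"dz":0,"yaw":0},{"dx":0.0045,"dy":0.0016,"dz":0,"yaw":0},{"dx":0,"dy":0,"dz":0,"yaw":0},{"dx":0,"dy":0,"dz":0,"yaw":0}])

```text
t: 22.7
eef_pos: [574.1, 169.1, 138.8]
tcp_rot: [3.142, 0.0, 0.328]
ft_force: [0.2, 0.6, -4.5]
opening: 0.567
grip_force: 30.0
```

Run:
```python
from h import *
A=np.array([639.1,190.8])
s=state(); T=s['eef_pos']; print(T,s['tcp_rot'],s['ft_force'])
a=np.radians(198.8); u=np.array([np.cos(a),np.sin(a)]); n=np.array([-u[1],u[0]]); d=T[:2]-A; print('rad',d@u,'tan',d@n)
```

```text
[574.08833717 169.08517245 138.76965219] [3.14155931e+00 4.03965251e-04 3.27952615e-01] [ 0.16710744  0.61371085 -4.53612573]
rad 68.5411865155916 tan -0.394703284993254
```

Emit:
arm_command(deltas=[{"dx":0,"dy":0,"dz":-0.005,"yaw":0},{"dx":0,"dy":0,"dz":-0.005,"yaw":0},{"dx":0,"dy":0,"dz":-0.003,"yaw":0},{"dx":0,"dy":0,"dz":-0.0015,"yaw":0},{"dx":0,"dy":0,"dz":0,"yaw":0},{"dx":0,"dy":0,"dz":0,"yaw":0}])

```text
t: 23.3
eef_pos: [574.3, 169.1, 124.4]
tcp_rot: [3.141, -0.0, 0.328]
ft_force: [-0.8, 0.4, -5.5]
opening: 0.569
grip_force: 30.0
```

Emit:
arm_command(deltas=[{"dx":0,"dy":0,"dz":-0.0007,"yaw":0},{"dx":0,"dy":0,"dz":0,"yaw":0},{"dx":0,"dy":0,"dz":0,"yaw":0}])

```text
t: 23.6
eef_pos: [574.3, 169.1, 123.8]
tcp_rot: [3.141, -0.0, 0.328]
ft_force: [0.7, 0.6, -4.3]
opening: 0.562
grip_force: 30.0
```

Emit:
arm_command(deltas=[{"dx":0,"dy":0,"dz":-0.0007,"yaw":0},{"dx":0,"dy":0,"dz":0,"yaw":0},{"dx":0,"dy":0,"dz":0,"yaw":0}])

```text
t: 23.9
eef_pos: [574.3, 169.1, 123.1]
tcp_rot: [3.141, -0.0, 0.328]
ft_force: [-1.0, -0.3, -3.8]
opening: 0.57
grip_force: 30.0
```

Emit:
arm_command(deltas=[{"dx":0,"dy":0,"dz":-0.0005,"yaw":0},{"dx":0,"dy":0,"dz":0,"yaw":0},{"dx":0,"dy":0,"dz":0,"yaw":0}])

```text
t: 24.2
eef_pos: [574.4, 169.1, 122.9]
tcp_rot: [3.141, -0.001, 0.328]
ft_force: [-1.8, -1.1, 2.3]
opening: 0.564
grip_force: 30.0
```

The hook has taken the weight (Fz went from -4.5 to +2.3 N). I'll open and withdraw upwards.

Emit:
arm_command(deltas=[{"dx":0,"dy":0,"dz":0,"yaw":0},{"dx":0,"dy":0,"dz":0,"yaw":0},{"dx":0,"dy":0,"dz":0,"yaw":0},{"dx":0,"dy":0,"dz":0,"yaw":0},{"dx":0,"dy":0,"dz":0,"yaw":0}], gripper=0.072)

```text
t: 24.7
eef_pos: [574.3, 169.1, 122.5]
tcp_rot: [3.141, -0.0, 0.328]
ft_force: [-0.3, 0.4, -0.9]
opening: 0.758
grip_force: 0.0
```

Emit:
arm_command(deltas=[{"dx":0,"dy":0,"dz":0.01,"yaw":0},{"dx":0,"dy":0,"dz":0.02,"yaw":0},{"dx":0,"dy":0,"dz":0.03,"yaw":0},{"dx":0,"dy":0,"dz":0.03,"yaw":0},{"dx":0,"dy":0,"dz":0.03,"yaw":0},{"dx":0,"dy":0,"dz":0.03,"yaw":0},{"dx":-0.02,"dy":0,"dz":0.03,"yaw":0},{"dx":-0.03,"dy":0,"dz":0.02,"yaw":0},{"dx":-0.02,"dy":0,"dz":0,"yaw":0},{"dx":0,"dy":0,"dz":0,"yaw":0},{"dx":0,"dy":0,"dz":0,"yaw":0}])

```text
t: 25.8
eef_pos: [504.4, 169.1, 323.3]
tcp_rot: [3.141, -0.001, 0.328]
ft_force: [0.8, 0.2, -0.3]
opening: 0.76
grip_force: 0.0
```

Run:
```python
from h import *
A=np.array([639.1,190.8]); np.set_printoptions(suppress=True,precision=1)
s=state(); print(s['eef_pos'],s['ft_force'],s['t'])
a=np.radians(198.8); u=np.array([np.cos(a),np.sin(a)]); n=np.array([-u[1],u[0]])
for k in range(2):
    c=grab('wrist'); P=cloud(c)
    m=(P[...,2]>172)&(P[...,2]<184)&(abs((P[...,:2]-A)@u-69)<14)&(abs((P[...,:2]-A)@n)<32)
    v,w=np.where(m); q=world(c,w,v,z=178)[:,:2]-A; print('bar',len(v),(q@u).mean(),(q@n).mean(),P[m][:,2].mean(),cv2.minAreaRect(q.astype('float32')))
    print(pointer(c,A)[:3])
t=(P[...,2]>230)&(P[...,2]<242)&(np.hypot(P[...,0]-673,P[...,1]-202)<25); d=P[t].mean(0)[:2]-A; print('handle dir',np.degrees(np.arctan2(d[1],d[0])))
b=grab('scene')
cv2.imwrite('pics/z6.png',np.hstack([cv2.resize(c['color'][0:240,170:490,::-1],(400,300)),cv2.resize(b['color'][130:250,340:500,::-1],(400,300),interpolation=cv2.INTER_CUBIC)]))
```

```text
[504.4 169.1 323.3] [ 0.8  0.2 -0.3] 25.8
bar 412 68.69597673947253 0.7570064777871062 178.1405922291629 ((-64.74492645263672, -23.067995071411133), (7.1650238037109375, 53.3964958190918), 18.857463836669922)
(np.int64(142), np.float64(124.77006265349543), np.float64(198.66600312554388))
bar 410 68.50256714681366 0.7184813191834893 178.18620102902827 ((-64.53299713134766, -23.08255958557129), (7.153263092041016, 53.24288558959961), 18.845218658447266)
(np.int64(147), np.float64(124.59145692850119), np.float64(198.65077494097596))
handle dir 18.60573769925535
```

View pics/z6.png

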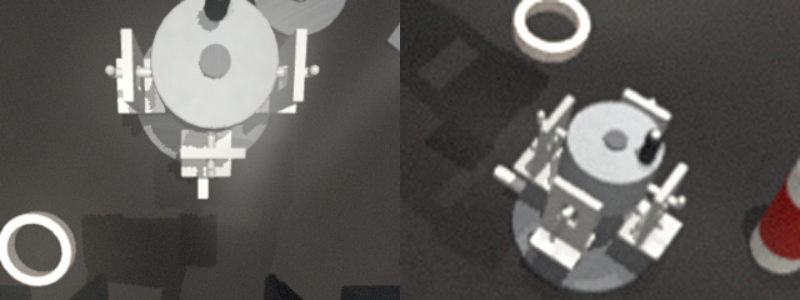

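The rest hangs on the hook rod: its top is at 178 mm, it is level, at 18.85° against the hook line's 18.7°, and it sits the same in two frames. The handle direction confirms that the hook is still at the pointer.

```bash
python3 -c "
from cell import job_done
print(job_done())"
```

```text
the job is handed in; nothing more can be done
None
```

The job is handed in at about 26 s: the tall rest hangs straight and still by its slot, with the hook within about 0.3° of the pointer and the gripper clear; the first grip on the crank closed just above the handle, touching its top at about 4 N, because the fingertips are about 38 mm higher than the stated tool frame implies, so I corrected for that and re-gripped.

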